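# Prove the test studs and hold the recessed trip reset with a tester pen

### The job

The laboratory heater supply unit has tripped: take the tester pen out of its stand and touch its metal tip onto the tall round test stud and then onto the low square one, pressing each in a little for a moment. Then reach the tip down through the round hole in the unit's top and push the recessed reset button fully down; finish while still gripping the pen and holding the button down with it. Leave everything else on the bench as it stands.

Things in the scene. Friction and masses are not known exactly. Their poses are not given: they have to be found in the camera images.
- pen_grip (a point): Tester pen (60 g, 135 mm long overall), standing upright, tip down, in its stand at the start: a grey plastic square handle 20 x 20 x 70 mm over a bare round steel shank 8 mm in diameter and 65 mm long. This point is the centre of the handle, 35 mm below its top and 100 mm above the tip; z points along the pen away from the tip, x and y are square to the handle's flat sides.
- pen_tip (a point): The free end of the pen's shank, on the pen's axis, flat-ended, 8 mm across; same axes as pen_grip.
- pen: The same pen, origin at its tip, z along the pen towards the handle.
- stand: Fixed white pen stand, a block 60 (x) x 100 (y) x 70 (z) mm, origin at the centre of its underside, with two upright through holes 13 mm wide: the pen stands in the one at y = -20 mm (handle's underside resting on the block's top, so the handle fills heights 70 to 140 mm above the bench and the tip is 5 mm above it; lift 70 mm or more to draw it out), the one at y = +25 mm is empty.
- unit: Fixed white heater supply unit, a box 240 (x) x 200 (y) x 85 (z) mm with a flat level top, origin at the centre of its underside on the bench. On the top: the two test studs towards the -x edge (at x = -60 mm, y = +50 and -50 mm; which is which varies), the reset hole at x = 35, y = -20 mm, a dark display and a small vial towards the +x edge.
- hole (a point): Centre of the mouth of the reset hole, level with the unit's top, 85 mm above the bench: round, upright, 22 mm in diameter, with a thin steel rim that stands 2 mm proud for looks only. The reset button's flat top, 19 mm across, lies 35 mm below this point when not pressed.
- reset (a joint): Depression of the recessed reset button, m, 0 released to 0.006 fully down; sprung, pushes back with 2.4 N at the start of its travel and 6 N fully down; springs back when let go.
- reset_top (a point): Centre of the flat top of the recessed grey round button (19 mm across); it sinks with the button.
- round_stud_top (a point): Centre of the flat top of the tall round steel test stud, 18 mm in diameter, standing 26 mm above the unit's top on a black disc of 42 mm diameter. Press from above.
- round_stud_base: The fixed black disc, 42 mm across and 4 mm thick, that carries the round stud; origin at the centre of its underside, on the unit's top.
- round_stud (a joint): How far the round stud is pressed in, m, 0 to 0.004; sprung, 1 N at the start, 3 N at the stop.
- square_stud_top (a point): Centre of the flat top of the low square steel test stud, 26 x 26 mm, standing 12 mm above the unit's top on a black disc of 42 mm diameter. Press from above.
- square_stud_base: The fixed black disc, 42 mm across and 4 mm thick, that carries the square stud; origin at the centre of its underside, on the unit's top.
- square_stud (a joint): How far the square stud is pressed in, m, 0 to 0.004; sprung, 1 N at the start, 3 N at the stop.
- rack: Bystander: loose white tube rack with capped sample tubes, 60 x 150 x 98 mm, origin at the centre of its underside; near the stand.
- beaker: Bystander: loose glass beaker, 60 mm in diameter, 75 mm high, origin under its centre; near the stand.
- reagent: Bystander: loose amber bottle, 64 mm in diameter, 140 mm high, origin under its centre.
- wash: Bystander: loose white bottle, 60 mm in diameter, 150 mm high, origin under its centre.
- vial: Bystander: loose small jar, 36 mm in diameter, 50 mm high, standing on top of the unit near its +x edge, origin under its centre.
- dish: Bystander: loose covered petri dish, 86 mm in diameter, 18 mm high, origin under its centre; just beyond the unit, on its +x side.
Not all that is in view belongs to the job. Leave any red look-alike of the stand alone.

How it is judged:
By the outcome, as a careful person would: the job done as asked, in the order asked, and still so for the second after the job is handed in, while the arm keeps its last pose, push and grip.
It also fails if it takes over 54 s, if anything falls off the work surface, if the arm or the gripper's body presses on something with over 40 N, if the wrist force passes 120 N, or if a joint passes its speed limit or range.

### The arm

A 6-joint arm with a two-finger parallel gripper is mounted at the origin on the work surface. World frame = base frame: x ahead of the robot, y to its left, z up, the work surface at z = 0. Lengths are in mm, angles in rad, forces in N, time in s.
With the tool pointing down it reaches from about 300 to 775 mm from the base axis. Payload 14.6 kg.
Tool frame: the origin (TCP) lies midway between the tips of the shut fingers; the grasp point (between the pads) lies 19 mm behind it; y points along the fingers, z is the direction in which the jaws open and shut, and the axes are right-handed (so a half turn about y gives the same grasp; the last joint's range is limited). The gripper opens to 94 mm and grips with 3 to 60 N. Pads are 16 mm wide; open, the fingers measure 119 mm over their backs; the gripper's body (75 mm by 177 mm) begins 78 mm behind the grasp point.
Start: joints at [1.249, 0.3, 1.521, -0, 1.321, -0.067], TCP at [138.626, 532.233, 205.446] pointing down, gripper open.
Joint ranges: [-3.03, 3.03], [-0.79, 2.21], [0.23, 2.52], [-1.04, 4.18], [0, 3.07], [-2.55, 2.55]. Speed limits (rad/s): [2.22, 2.22, 2.57, 3.14, 3.14, 3.14].

### API

Orientations are given as [roll, pitch, yaw] about the fixed x, y, z axes, in that order (R = Rz(yaw) Ry(pitch) Rx(roll)).
In Python, from cell import manip gives the robot as it stands.
- The arm moves only by the tool play_rows, never from a script. Its argument "series" is a list of rows, each a list of 3 entries, a list of its own where there are three numbers: the shift along the tool's x, y, z in m, then the turn about the tool's y in rad, then the closure, from 0 (fully open) to 1 (shut). In form: [[[dx, dy, dz], twist, grip], ...]. A call has 1 to 20 rows; each row is the pose to reach, as a shift and turn from the pose measured when the call began, along the tool's axes at that moment; what a row does not reach only later rows make up. A row lasts 1/10 s, in which the tool goes at most 50 mm and 8.59 degrees, less where a joint would pass 70% of its speed; a pose out of reach is approached as far as the arm can. A call with a gripper value outside its range is refused whole. The fingers move at their own pace and stop on an object; "squeeze" is the grip in N (left out, the last holds). Time passes only in rows, so rows that repeat a pose let the fingers close. It gives the time, the measured TCP pose, the force and the opening at its end, in the units of the state.
- manip.read_state(): the state, without advancing time (a new reading comes with each control period).
- manip.camera(name): name is "scene" or "side" or "wrist"; returns the picture (420x560x3 uint8, red, green, blue); there is no depth.
- manip.camera_params(name): a dict with "K" (3x3 intrinsics, pixels), "dist_coeffs" ([k1, k2, p1, p2, k3] as OpenCV has them; the pictures are not rectified), "rvec" (rotation vector, rad) and "tvec" (3), from world to camera coordinates, as OpenCV has them. Camera axes: x right, y down, z forward; pixel columns grow to the right and rows downward; lengths in mm; the calibration is good to about 2 mm. A picture is of the moment at which its call begins: read the wrist's pose just before it. camera_params takes no time and is no camera call; for the wrist camera it gives the pose at the moment of the call.
- manip.sign_off(): hands the job in, once; it reports no verdict.
The state is a dict: "clock": time; "joints": joint angles; "qd": joint speeds; "effort": joint torques, N m; "eef_pos": TCP position; "eef_rot": TCP orientation; "wrist_force": force on the tool from outside, world axes, zero at the start; "moment": the same for the moment, N m; "finger_gap": finger opening in mm.
Only numpy, scipy, OpenCV 4.12 (cv2) and the standard library are available. Lean on these libraries where they do the work, as an engineer would, in place of code of your own. Each camera call takes 0.05 s, during which the arm holds its last target. There are 200 camera calls.

## Working session

There is one attempt and no reset: what is moved stays moved. The work goes in short steps, Python scripts to look and compute and a tool call to move; the robot and the scene stay as the last step left them, time stands still between calls to the robot, and variables do not carry over. Pictures are saved under pics/ and viewed, about 8 in all and at most 12, crops included, and the job is handed in when it is done.

Besides the shell and the picture viewer there is one more tool, called by a JSON object that holds its "api" and its "payload". play_rows: Moves the arm, as the interface text tells. Its arguments: {"type":"object","properties":{"series":{"type":"array","items":{"type":"array"}},"squeeze":{"type":"number"}},"required":["series"]}

```bash
mkdir -p pics; ls; python3 - <<'E'
from cell import manip
import cv2
s=manip.read_state(); print(s)
for n in ("scene","side","wrist"):
    p=manip.camera_params(n); im=manip.camera(n); cv2.imwrite(f"pics/{n}0.png",im[:,:,::-1])
    print(n,p)
E
```

```text
pics
{'clock': 0.0, 'joints': array([ 1.24940862e+00,  3.00481779e-01,  1.52160980e+00,  4.14792430e-06,
        1.32067504e+00, -6.65565711e-02]), 'qd': array([-0.00165227,  0.00077306, -0.00195678,  0.0013423 , -0.00057227,
        0.00103934]), 'effort': array([-5.91348726e-04, -5.31809950e+01, -3.52727580e+01,  7.08236382e-02,
        2.43831240e-02, -1.15288944e-04]), 'eef_pos': array([138.53873372, 531.9883629 , 204.86832036]), 'eef_rot': array([-1.57196742e+00,  8.20861105e-05, -2.54832218e-01]), 'wrist_force': array([-0.10044318, -0.12766719,  0.61735442]), 'moment': array([-0.0333789 , -0.02323634,  0.0378222 ]), 'finger_gap': 93.93382189293087}
scene {'K': array([[427.11090198,   0.        , 279.77457475],
       [  0.        , 427.11090198, 210.40782468],
       [  0.        ,   0.        ,   1.        ]]), 'dist_coeffs': array([0.03070725, 0.        , 0.        , 0.        , 0.        ]), 'rvec': array([ 1.44520597,  2.14751886, -0.84406156]), 'tvec': array([ 215.08915138, -285.78394954, 1512.99536843])}
side {'K': array([[533.869229  ,   0.        , 281.05641554],
       [  0.        , 533.869229  , 219.9654439 ],
       [  0.        ,   0.        ,   1.        ]]), 'dist_coeffs': array([-0.13177346,  0.        ,  0.        ,  0.        ,  0.        ]), 'rvec': array([ 0.05278929, -2.74557251,  1.50213473]), 'tvec': array([ 513.5960958 ,  106.58088805, 1389.99013191])}
wrist {'K': array([[351.06457026,   0.        , 277.94708979],
       [  0.        , 351.06457026, 212.06763352],
       [  0.        ,   0.        ,   1.        ]]), 'dist_coeffs': array([-0.05350967,  0.        ,  0.        ,  0.        ,  0.        ]), 'rvec': array([-2.30818244, -1.78212153, -0.24036368]), 'tvec': array([-547.91116477,  -28.00389915,  393.1635418 ])}
```

```bash
python3 - <<'E'
import cv2,numpy as np
a=[cv2.imread(f"pics/{n}0.png") for n in("scene","side")]
cv2.imwrite("pics/a.png",cv2.resize(a[0],(784,588)));cv2.imwrite("pics/b.png",cv2.resize(a[1],(784,588)))
E
```

```text
(no output)
```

View pics/a.png

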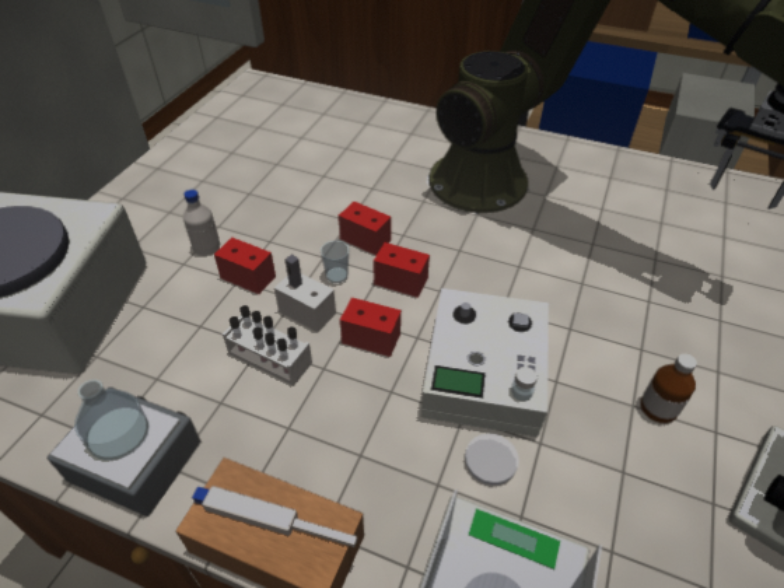

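View pics/b.png

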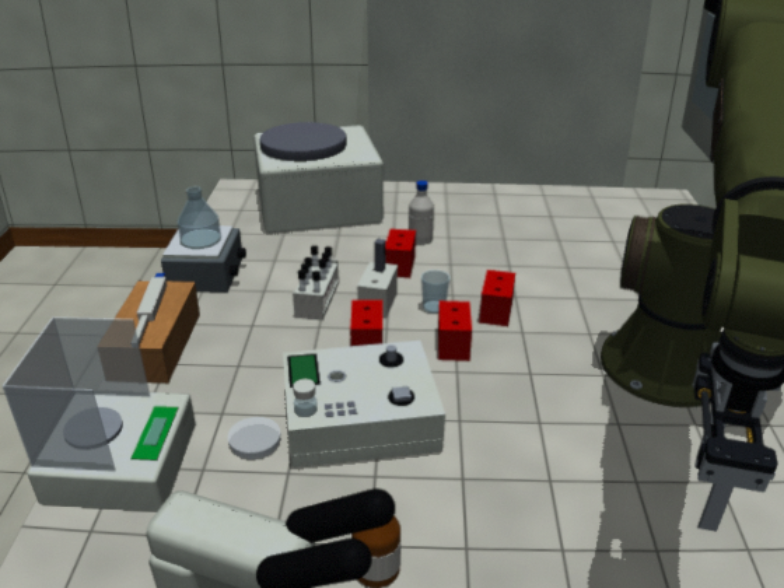

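View pics/wrist0.png

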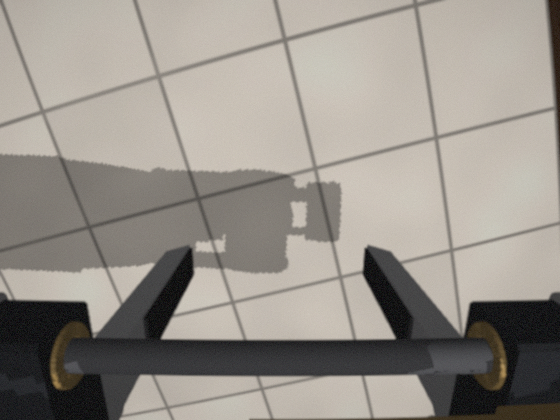

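Candidates for the stand (1.4x scene picture): the white block with the dark pen standing in it at (305,300), and red look-alikes at (365,226), (402,268), (371,325), (245,264). I choose the white one, with its pen handle at (293,270); in the side view it is at (379,255). On the unit, the tall round stud is at (464,310), the square one at (521,320) and the hole at (476,357).

```bash
cat > h.py <<'E'
import cv2,numpy as np
from cell import manip
def ray(p,uv):
    R=cv2.Rodrigues(p["rvec"])[0]; n=cv2.undistortPoints(np.array([[uv]],float),p["K"],p["dist_coeffs"])[0,0]
    d=R.T@np.r_[n,1]; return -R.T@p["tvec"],d/np.linalg.norm(d)
def tri(*prs):
    A=np.zeros((3,3));b=np.zeros(3);L=[]
    for p,uv in prs:
        c,d=ray(p,uv);M=np.eye(3)-np.outer(d,d);A+=M;b+=M@c;L.append((c,M))
    x=np.linalg.solve(A,b); return x,max(np.linalg.norm(M@(x-c)) for c,M in L)
def onz(p,uv,z):
    c,d=ray(p,uv); return c+d*(z-c[2])/d[2]
def proj(p,X): return cv2.projectPoints(np.array(X,float).reshape(-1,3),p["rvec"],p["tvec"],p["K"],p["dist_coeffs"])[0][:,0]
E
python3 - <<'E'
from h import *
np.set_printoptions(precision=1,suppress=True)
S=manip.camera_params("scene");D=manip.camera_params("side")
for n,a,b in [("pentop",(292,258),(380,240)),("penbot",(295,284),(378,267)),("round",(464,307),(391,351)),("square",(521,318),(402,392)),("hole",(476,357),(337,376))]:
    print(n,*tri((S,np.array(a)/1.4),(D,np.array(b)/1.4)))
a=cv2.imread("pics/scene0.png");b=cv2.imread("pics/side0.png")
f=lambda im,x,y,w,h:cv2.resize(im[y:y+h,x:x+w],(400,300),interpolation=cv2.INTER_CUBIC)
cv2.imwrite("pics/c.png",np.vstack([np.hstack([f(a,180,170,80,60),f(b,240,160,80,60)]),np.hstack([f(a,300,205,100,75),f(b,200,240,120,90)])]))
E
```

```text
pentop [ 549.4 -211.5  138.5] 0.002235420141023296
penbot [ 554.3 -210.7   75.3] 0.982457925623243
round [513.9 116.3 101.8] 1.19807026046987
square [493.4 217.1  95.2] 0.21645926761560622
hole [600.5 166.3  84.3] 0.7814372668238987
```

View pics/c.png

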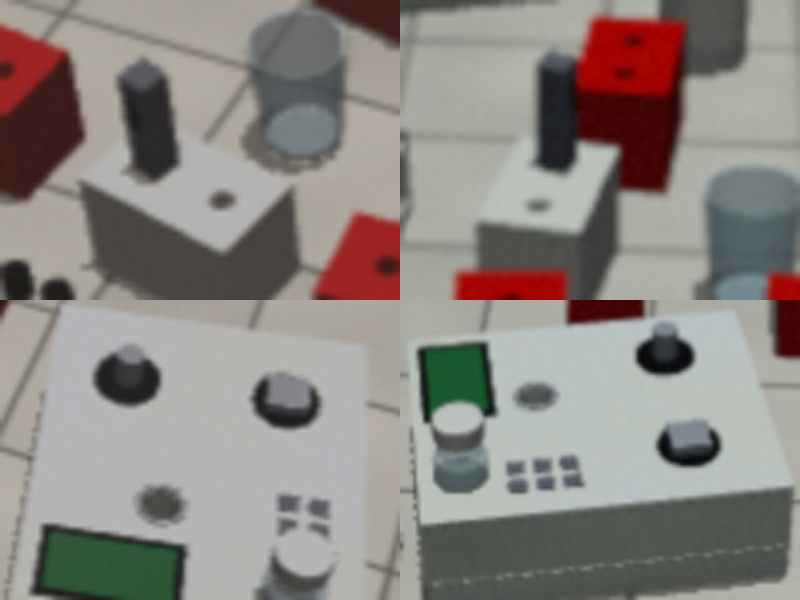

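```bash
python3 - <<'E'
from h import *
np.set_printoptions(precision=1,suppress=True)
S=manip.camera_params("scene");D=manip.camera_params("side")
s5=lambda x,y:(x/5+180,y/5+170); d5=lambda x,y:((x-400)/5+240,y/5+160)
s4=lambda x,y:(x/4+300,(y-300)/4+205); d3=lambda x,y:((x-400)*.3+200,(y-300)*.3+240)
P={}
for n,a,b in [("pentop",s5(142,73),d5(560,62)),("empty",s5(222,200),d5(538,205)),("cA",s5(80,180),d5(535,135)),("cB",s5(222,252),d5(477,222)),("cC",s5(295,185),d5(585,235)),
 ("round",s4(130,352),d3(665,329)),("square",s4(288,390),d3(690,434)),("hole",s4(160,505),d3(536,395))]:
    P[n],e=tri((S,a),(D,b)); print(n,P[n],e)
v=P["empty"]-P["pentop"]; print("yaw y-axis",np.degrees(np.arctan2(v[1],v[0])),np.linalg.norm(v[:2]))
# unit-frame fit (x,y)
M=np.array([[-60,-50],[-60,50],[35,-20]],float);W=np.array([P["round"],P["square"],P["hole"]])[:,:2]
m=M-M.mean(0);w=W-W.mean(0)
th=np.arctan2((m[:,0]*w[:,1]-m[:,1]*w[:,0]).sum(),(m*w).sum())
R=np.array([[np.cos(th),-np.sin(th)],[np.sin(th),np.cos(th)]]);t=W.mean(0)-R@M.mean(0)
print(np.degrees(th),t,W-(M@R.T+t))
s=manip.read_state();from scipy.spatial.transform import Rotation as Ro
print(Ro.from_euler("xyz",s["eef_rot"]).as_matrix())
E
```

```text
pentop [ 547.7 -213.3  134.8] 0.3200551668619889
empty [ 558.3 -167.9   66.9] 0.020259056240984445
cA [ 566.9 -251.5   62.3] 3.3935324166597187
cB [ 591.4 -151.1   65.4] 0.5159634171328519
cC [ 531.  -137.8   65.2] 0.8624389132310396
round [513.7 118.3 108.4] 0.5080493487345269
square [493.8 216.9  94.4] 0.08847733451811388
hole [601.4 166.3  83. ] 0.7903436458121944
yaw y-axis 76.86428142477031 46.61697032683479
11.276650927051502 [562.8 179.2] [[ 0.  -0.2]
 [-0.4  0.4]
 [ 0.4 -0.2]]
[[ 1.  -0.   0.3]
 [-0.3 -0.   1. ]
 [-0.  -1.  -0. ]]
```

```bash
cat >> h.py <<'E'
from scipy.spatial.transform import Rotation as Ro
def shift(target,az=None):
    "tool shift in m from now to world TCP target (mm); twist about tool y so tool z has azimuth az"
    s=manip.read_state();R=Ro.from_euler("xyz",s["eef_rot"]).as_matrix()
    d=R.T@(np.array(target,float)-s["eef_pos"])/1000
    tw=None
    if az is not None:
        a=np.radians(az);v=R.T@np.array([np.cos(a),np.sin(a),0]); tw=np.arctan2(v[0],v[2])
    return np.round(d,4),tw,np.round(s["eef_pos"],1),round(s["clock"],2)
E
python3 - <<'E'
from h import *
np.set_printoptions(precision=1,suppress=True)
S=manip.camera_params("scene");W=manip.camera_params("wrist")
Rw=cv2.Rodrigues(W["rvec"])[0];C=-Rw.T@W["tvec"];s=manip.read_state();R=Ro.from_euler("xyz",s["eef_rot"]).as_matrix()
print("cam in tool",R.T@(C-s["eef_pos"]),"fwd",R.T@Rw[2])
q=lambda u,v,z:onz(S,(u/1.4,v/1.4),z)
for n,u,v,z in [("beaker",336,275,0),("beakertop",335,250,75),("rackcaps",246,312,98),("",291,333,98),("",235,323,98),("",282,345,98),("wash",192,197,150),("vial",525,372,135),("reagent",685,363,140)]: print(n,q(u,v,z))
print(shift((548,-213,260),76.9))
E
```

```text
cam in tool [ -77.5 -180.1   -1.1] fwd [ 0.3  1.  -0. ]
beaker [ 436.8 -184.3    0. ]
beakertop [ 438.2 -180.7   75. ]
rackcaps [ 669.5 -244.9   98. ]
 [ 682.2 -146.7   98. ]
 [ 699.3 -249.1   98. ]
 [ 711.5 -148.1   98. ]
wash [ 477.6 -477.8  150. ]
vial [637.9 251.6 135. ]
reagent [528.2 481.1 140. ]
(array([ 0.6, -0.1, -0.6]), np.float64(-0.026149566944495772), array([138.6, 532.1, 205. ]), 0.15)
```

```bash
python3 - <<'E'
from h import *
np.set_printoptions(precision=4,suppress=True)
print(shift((548,-213,240),76.9), shift((548,-213,240))[0])
E
```

```text
(array([ 0.584 , -0.0345, -0.6179]), np.float64(-0.026149566944495772), array([138.6, 532.1, 205. ]), 0.15) [ 0.584  -0.0345 -0.6179]
```

{"api": "play_rows", "payload": {"series": [[[0.03,-0.035,-0.03],0,0],[[0.06,-0.035,-0.065],0,0],[[0.09,-0.035,-0.1],0,0],[[0.13,-0.035,-0.135],-0.01,0],[[0.16,-0.035,-0.17],-0.01,0],[[0.2,-0.035,-0.21],-0.01,0],[[0.23,-0.035,-0.245],-0.01,0],[[0.265,-0.035,-0.28],-0.01,0],[[0.3,-0.035,-0.315],-0.02,0],[[0.33,-0.035,-0.35],-0.02,0],[[0.365,-0.035,-0.385],-0.02,0],[[0.4,-0.035,-0.42],-0.02,0],[[0.43,-0.035,-0.455],-0.026,0],[[0.465,-0.035,-0.49],-0.026,0],[[0.495,-0.035,-0.525],-0.026,0],[[0.53,-0.035,-0.56],-0.026,0],[[0.56,-0.035,-0.59],-0.026,0],[[0.584,-0.035,-0.618],-0.026,0],[[0.584,-0.035,-0.618],-0.026,0],[[0.584,-0.035,-0.618],-0.026,0]], "squeeze": 35}}

```text
clock: 2.15
eef_pos: [547.7, -213.4, 239.7]
eef_rot: [-1.571, 0.001, -0.23]
wrist_force: [-0.1, -0.0, -0.6]
finger_gap: 93.7
```

```bash
python3 - <<'E'
from h import *
np.set_printoptions(precision=4,suppress=True)
s=manip.read_state();p=manip.camera_params("wrist");im=manip.camera("wrist");cv2.imwrite("pics/w1.png",im[:,:,::-1])
np.savez("w1.npz",**p)
print(s["eef_pos"],s["eef_rot"],s["wrist_force"],s["joints"])
print(proj(p,[[548,-213,140],[548,-213,70]]))
E
```

```text
[ 547.7355 -213.3709  239.7213] [-1.5712  0.0015 -0.2298] [-0.1486 -0.0042 -0.5778] [-0.4334  0.3632  1.3577 -0.0007  1.422  -1.7743]
[[280.3606 212.1986]
 [280.0186 193.8955]]
```

View pics/w1.png

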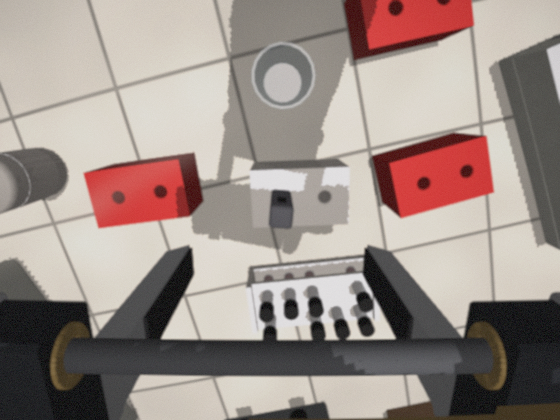

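```bash
python3 - <<'E'
import cv2
im=cv2.imread("pics/w1.png");cv2.imwrite("pics/w1c.png",cv2.resize(im[150:260,230:370],(770,605)[:2] if 0 else (700,550),interpolation=cv2.INTER_CUBIC))
E
```

```text
(no output)
```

View pics/w1c.png

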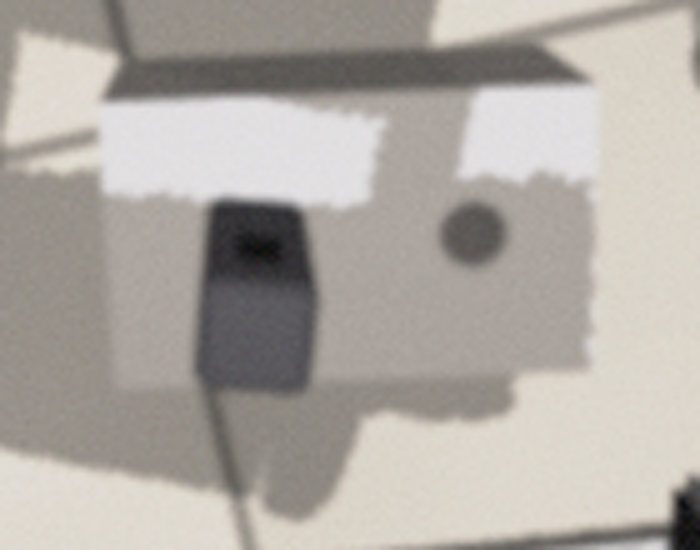

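The wrist view shows the handle top, centre about (281,217) px, turned a few degrees from the stand; the empty hole is at (325,197). The stand edges run nearly parallel to the image rows. Now casting these onto their planes.

```bash
python3 - <<'E'
from h import *
np.set_printoptions(precision=1,suppress=True)
W=dict(np.load("w1.npz"));S=manip.camera_params("scene");D=manip.camera_params("side")
f=lambda x,y:((x+.5)/5+230-.5,(y+.5)/5+150-.5)
c=[onz(W,f(*p),140)[:2] for p in [(207,282),(317,292),(305,390),(197,375)]]
print(np.array(c),np.mean(c,0))
for i,j in((0,1),(3,2),(0,3),(1,2)):
    v=c[j]-c[i];print(np.linalg.norm(v),np.degrees(np.arctan2(v[1],v[0])))
a,b=(208.4,184.6),(272,172.4);w=f(257,335)
print(tri((S,a),(D,b),(W,w)),tri((S,a),(W,w)),tri((D,b),(W,w)))
e=(224.4,210),(267.6,201);w=f(473,233)
print("empty",tri((S,e[0]),(D,e[1]),(W,w)),onz(W,w,70))
k=[onz(W,f(*p),70)[:2] for p in [(103,100),(597,85),(590,370),(118,390)]];print(np.array(k),np.mean(k,0))
for i,j in((0,1),(3,2)):
    v=k[j]-k[i];print(np.linalg.norm(v),np.degrees(np.arctan2(v[1],v[0])))
E
```

```text
[[ 541.1 -219.3]
 [ 546.9 -202. ]
 [ 563.  -207.7]
 [ 556.3 -224.7]] [ 551.8 -213.4]
18.217125420191888 71.42053860764227
18.268549704555156 68.49906734372763
16.148588147229244 -19.4849231948597
17.079183897774985 -19.342711753720554
(array([ 549.9, -212.6,  136.4]), np.float64(2.9778245117487967)) (array([ 551.5, -212.2,  139.1]), np.float64(1.2835197054407879)) (array([ 550.4, -213.3,  135.4]), np.float64(2.6251843781180737))
empty (array([ 559.5, -168.4,   67.3]), np.float64(2.0918818590845816)) [ 560.7 -169.6   70. ]
[[ 516.9 -236.4]
 [ 536.5 -139.4]
 [ 595.1 -151.4]
 [ 576.7 -248.6]] [ 556.3 -193.9]
98.99792667333058 78.56920623688836
98.86418687362766 79.320130336751
```

```bash
python3 - <<'E'
from h import *
print(shift((551.5,-213.4,90),70.5))
E
```

```text
(array([0.004 , 0.1502, 0.0003]), np.float64(0.1114791888695871), array([ 547.7, -212.7,  240.2]), 2.2)
```

{"api": "play_rows", "payload": {"series": [[[0.004,0,0],0.06,0],[[0.004,0.02,0],0.11,0],[[0.004,0.05,0],0.11,0],[[0.004,0.08,0],0.11,0],[[0.004,0.11,0],0.11,0],[[0.004,0.135,0],0.11,0],[[0.004,0.15,0],0.11,0],[[0.004,0.15,0],0.11,0],[[0.004,0.15,0],0.11,0.4],[[0.004,0.15,0],0.11,0.6],[[0.004,0.15,0],0.11,0.7],[[0.004,0.15,0],0.11,1],[[0.004,0.15,0],0.11,1],[[0.004,0.15,0],0.11,1],[[0.004,0.15,0],0.11,1],[[0.004,0.15,0],0.11,1]], "squeeze": 35}}

```text
clock: 3.8
eef_pos: [551.4, -213.7, 90.2]
eef_rot: [-1.571, 0.001, -0.339]
wrist_force: [-0.2, -0.1, 0.4]
finger_gap: 33.5
```

```bash
python3 - <<'E'
from h import *
s=manip.read_state()
print(s["finger_gap"],s["wrist_force"],s["eef_pos"],shift((551.5,-213.4,230),70.5))
E
```

```text
33.507340074808134 [-0.22449593 -0.13996315  0.41490151] [ 551.44140197 -213.65352791   90.18215691] (array([-1.000e-04, -1.398e-01,  2.000e-04]), np.float64(0.0015161426429168316), array([ 551.4, -213.7,   90.2]), 3.8)
```

{"api": "play_rows", "payload": {"series": [[[0,0,0],0,1],[[0,0,0],0,1],[[0,0,0],0,1],[[0,0,0],0,1],[[0,0,0],0,1],[[0,0,0],0,1],[[0,0,0],0,1]]}}

```text
clock: 4.5
eef_pos: [551.4, -213.6, 90.1]
eef_rot: [-1.571, 0.001, -0.339]
wrist_force: [0.7, 0.6, 0.1]
finger_gap: 19.9
```

{"api": "play_rows", "payload": {"series": [[[0,-0.01,0],0,1],[[0,-0.03,0],0,1],[[0,-0.05,0],0,1],[[0,-0.07,0],0,1],[[0,-0.09,0],0,1],[[0,-0.115,0],0,1],[[0,-0.14,0],0,1],[[0,-0.15,0],0,1],[[0,-0.15,0],0,1]]}}

```text
clock: 5.4
eef_pos: [551.9, -213.8, 241.6]
eef_rot: [-1.572, -0.002, -0.339]
wrist_force: [0.0, 0.2, -0.4]
finger_gap: 19.8
```

```bash
python3 - <<'E'
from h import *
s=manip.read_state()
print(s["finger_gap"],s["wrist_force"],s["eef_pos"])
a=manip.camera("scene");b=manip.camera("side");cv2.imwrite("pics/s2.png",a[:,:,::-1]);cv2.imwrite("pics/d2.png",b[:,:,::-1])
S=manip.camera_params("scene");D=manip.camera_params("side")
t=s["eef_pos"]-[0,0,85];pa=proj(S,t)[0];pb=proj(D,t)[0];print(pa,pb)
f=lambda im,p:cv2.resize(im[int(p[1])-60:int(p[1])+15,int(p[0])-25:int(p[0])+25],(400,600),interpolation=cv2.INTER_CUBIC)
cv2.imwrite("pics/e.png",np.hstack([f(a,pa),f(b,pb)])[:,:,::-1])
print(shift((513,118,240),70.5))
E
```

```text
19.751971684607714 [ 0.00361517  0.24702571 -0.36722045] [ 551.89309294 -213.7647904   241.57771971]
[206.50280047 179.55286474] [270.57618537 165.32880735]
(array([-0.1463, -0.0007,  0.2999]), np.float64(0.0014872372992228195), array([ 551.3, -213.5,  239.1]), 5.5)
```

View pics/e.png

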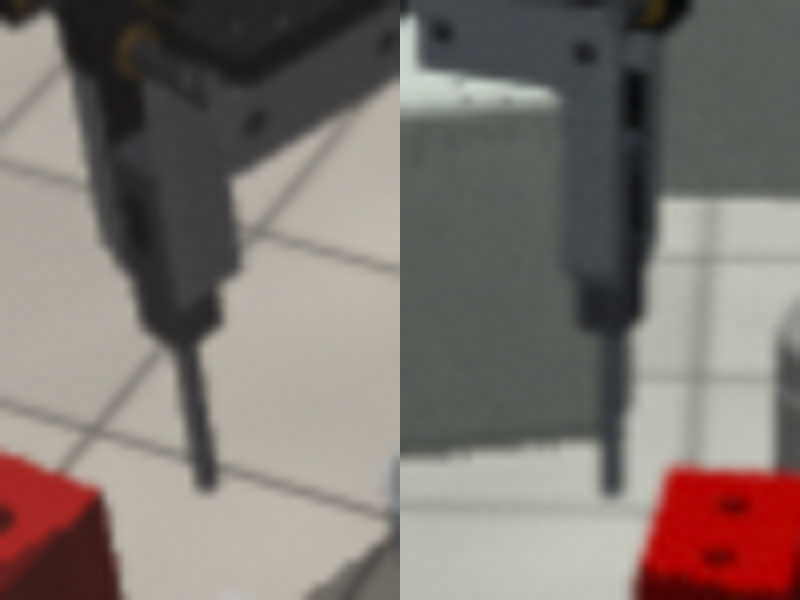

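Pen drawn out upright; the tip at about (206.6,180) in the scene and (271.5,167) in the side view, both within 1–1.5 px of the predicted spot. On to above the round stud.

{"api": "play_rows", "payload": {"series": [[[-0.01,0,0.02],0,1],[[-0.02,0,0.045],0,1],[[-0.033,0,0.07],0,1],[[-0.047,0,0.1],0,1],[[-0.06,0,0.13],0,1],[[-0.073,0,0.155],0,1],[[-0.088,0,0.185],0,1],[[-0.1,0,0.21],0,1],[[-0.115,0,0.24],0,1],[[-0.128,0,0.265],0,1],[[-0.14,0,0.285],0,1],[[-0.146,0,0.3],0,1],[[-0.146,0,0.3],0,1],[[-0.146,0,0.3],0,1]]}}

```text
clock: 6.9
eef_pos: [513.0, 117.7, 238.3]
eef_rot: [-1.572, 0.003, -0.338]
wrist_force: [0.3, -0.8, -0.8]
finger_gap: 20.0
```

```bash
python3 - <<'E'
from h import *
s=manip.read_state();p=manip.camera_params("wrist");im=manip.camera("wrist");cv2.imwrite("pics/w2.png",cv2.resize(im[:,:,::-1],(800,600)))
np.savez("w2.npz",**p)
print(s["eef_pos"],s["eef_rot"],s["wrist_force"],s["finger_gap"])
print(proj(p,[[513.7,118.3,111],[493.8,216.9,97],[601.4,166.3,85],s["eef_pos"]-[0,0,85]])*800/560)
E
```

```text
[513.03015623 117.69767656 238.30371945] [-1.57225794  0.00346453 -0.33834041] [ 0.30511995 -0.75861008 -0.82811628] 19.99440759879944
[[400.99541423 292.0343496 ]
 [536.84890556 208.05440764]
 [504.07169451 373.23062778]
 [399.94659231 309.9735914 ]]
```

View pics/w2.png

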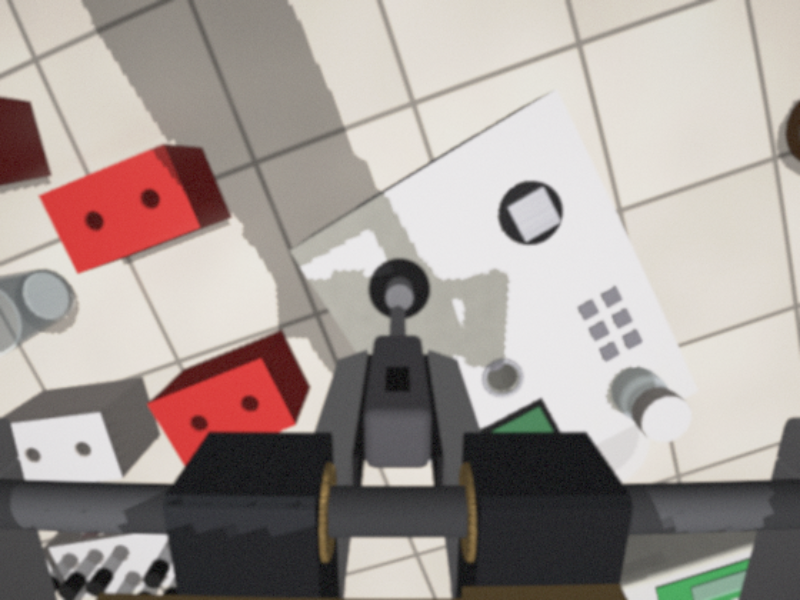

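The wrist view (800x600) shows the round stud top at (400,295), the square stud at (534,214), the hole at (502,377); the vial at (662,415) is well clear.

```bash
python3 - <<'E'
from h import *
np.set_printoptions(precision=4,suppress=True)
p=dict(np.load("w2.npz"))
for n,uv,z in[("round",(400,295),111),("sq",(534,214),97),("hole",(502,377),86)]: print(n,onz(p,np.array(uv)*.7,z))
W=np.array([onz(p,np.array(u)*.7,z)[:2] for u,z in[((400,295),111),((534,214),97),((502,377),86)]])
print(np.linalg.norm(W[0]-W[1]),np.linalg.norm(W[0]-W[2]),np.hypot(95,30))
print(shift((515,118,206),70.5))
E
```

```text
round [515.3177 117.0638 111.    ]
sq [496.821  214.1645  97.    ]
hole [603.2364 164.0071  86.    ]
98.84678448068101 99.66629291186896 99.62429422585637
(array([0.0016, 0.0325, 0.0013]), np.float64(0.0012741181081636606), array([513.2, 117.4, 238.5]), 6.95)
```

{"api": "play_rows", "payload": {"series": [[[0.0016,0.015,0.001],0,1],[[0.0016,0.03,0.001],0,1],[[0.0016,0.037,0.001],0,1],[[0.0016,0.04,0.001],0,1],[[0.0016,0.042,0.001],0,1],[[0.0016,0.043,0.001],0,1],[[0.0016,0.044,0.001],0,1],[[0.0016,0.044,0.001],0,1],[[0.0016,0.044,0.001],0,1]]}}

```text
clock: 7.85
eef_pos: [515.0, 117.7, 194.9]
eef_rot: [-1.572, 0.002, -0.339]
wrist_force: [-0.1, -0.8, 1.3]
finger_gap: 19.8
```

```bash
python3 - <<'E'
from h import *
for i in range(3):
    s=manip.read_state();print(s["wrist_force"],s["eef_pos"],s["clock"])
b=manip.camera("side");D=manip.camera_params("side");q=proj(D,[515,117.5,111])[0].astype(int)
a=manip.camera("scene");S=manip.camera_params("scene");r=proj(S,[515,117.5,111])[0].astype(int)
f=lambda im,p:cv2.resize(im[p[1]-25:p[1]+20,p[0]-20:p[0]+20],(400,450),interpolation=cv2.INTER_CUBIC)
cv2.imwrite("pics/g.png",np.hstack([f(a,r),f(b,q)])[:,:,::-1])
E
```

```text
[-0.06428327 -0.76298002  1.31118287] [515.03828596 117.69952299 194.88492703] 7.85
[-0.06428327 -0.76298002  1.31118287] [515.03828596 117.69952299 194.88492703] 7.85
[-0.06428327 -0.76298002  1.31118287] [515.03828596 117.69952299 194.88492703] 7.85
```

View pics/g.png

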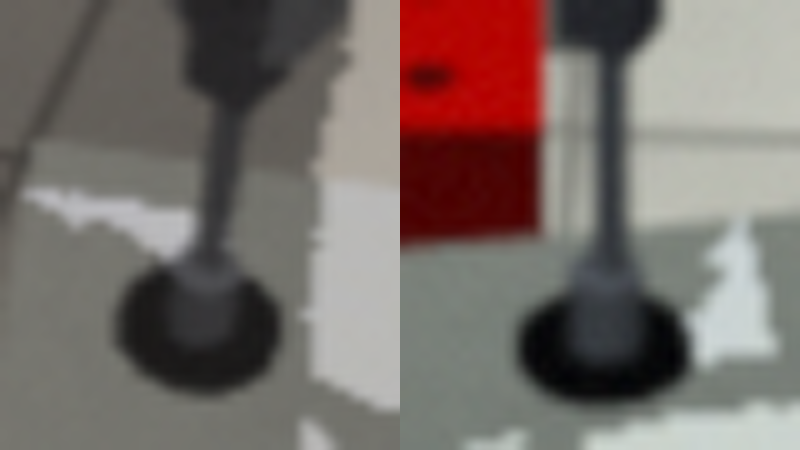

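Both views show the tip resting on the round stud's top, well inside its edge. Pressing 1 mm more and holding.

{"api": "play_rows", "payload": {"series": [[[0,0.001,0],0,1],[[0,0.001,0],0,1],[[0,0.001,0],0,1],[[0,0.001,0],0,1]]}}

```text
clock: 8.35
eef_pos: [515.0, 117.7, 193.8]
eef_rot: [-1.572, 0.003, -0.339]
wrist_force: [0.3, -0.4, 1.0]
finger_gap: 19.5
```

{"api": "play_rows", "payload": {"series": [[[0,-0.01,0],0,1],[[0,-0.03,0],0,1],[[0,-0.04,0],0,1],[[0,-0.04,0],0,1]]}}

```text
clock: 8.75
eef_pos: [515.6, 117.9, 235.4]
eef_rot: [-1.57, 0.0, -0.339]
wrist_force: [0.7, -0.2, -1.0]
finger_gap: 19.6
```

```bash
python3 - <<'E'
from h import *
s=manip.read_state();print(s["wrist_force"],s["finger_gap"])
print(shift((496,215,200),70.5))
E
```

```text
[ 0.73789303 -0.15280541 -0.96770842] 19.64031962580994
(array([-0.0508,  0.0354,  0.085 ]), np.float64(0.001330069398865284), array([515.6, 117.9, 235.4]), 8.75)
```

{"api": "play_rows", "payload": {"series": [[[-0.015,0,0.025],0,1],[[-0.03,0,0.05],0,1],[[-0.042,0,0.07],0,1],[[-0.051,0,0.085],0,1],[[-0.051,0.01,0.085],0,1],[[-0.051,0.03,0.085],0,1],[[-0.051,0.045,0.085],0,1],[[-0.051,0.052,0.085],0,1],[[-0.051,0.0545,0.085],0,1],[[-0.051,0.056,0.085],0,1],[[-0.051,0.056,0.085],0,1],[[-0.051,0.056,0.085],0,1],[[-0.051,0.056,0.085],0,1]]}}

```text
clock: 10.05
eef_pos: [496.0, 215.0, 179.9]
eef_rot: [-1.57, -0.0, -0.339]
wrist_force: [-1.0, -1.2, 1.9]
finger_gap: 19.8
```

```bash
python3 - <<'E'
from h import *
s=manip.read_state();print(s["wrist_force"],s["eef_pos"],s["clock"])
X=s["eef_pos"]-[0,0,85]
b=manip.camera("side");D=manip.camera_params("side");q=proj(D,X)[0].astype(int)
a=manip.camera("scene");S=manip.camera_params("scene");r=proj(S,X)[0].astype(int)
f=lambda im,p:cv2.resize(im[p[1]-25:p[1]+20,p[0]-20:p[0]+20],(400,450),interpolation=cv2.INTER_CUBIC)
cv2.imwrite("pics/i.png",np.hstack([f(a,r),f(b,q)])[:,:,::-1])
E
```

```text
[-1.01253983 -1.18532258  1.90552324] [495.99876554 215.0268659  179.8643948 ] 10.05
```

View pics/i.png

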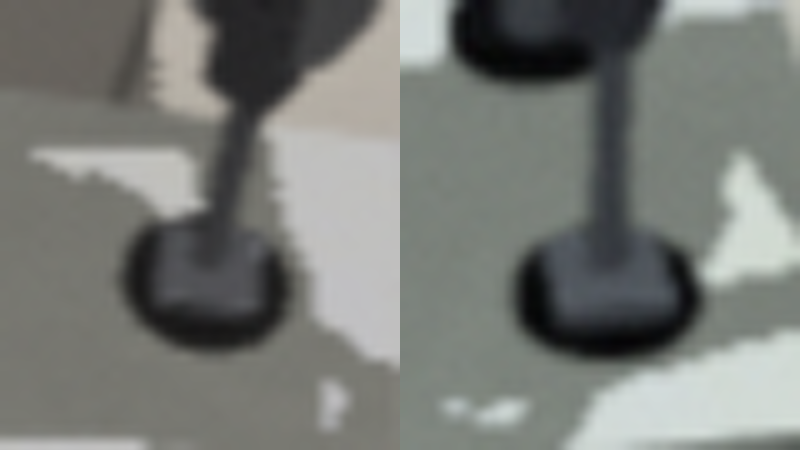

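The tip stands on the square stud's top, centred. Holding a little deeper, then lifting.

{"api": "play_rows", "payload": {"series": [[[0,0.001,0],0,1],[[0,0.001,0],0,1],[[0,0.001,0],0,1],[[0,-0.01,0],0,1],[[0,-0.03,0],0,1],[[0,-0.05,0],0,1],[[0,-0.05,0],0,1]]}}

```text
clock: 10.85
eef_pos: [496.8, 215.5, 232.7]
eef_rot: [-1.567, -0.004, -0.339]
wrist_force: [0.2, 0.1, -1.3]
finger_gap: 19.8
```

```bash
python3 - <<'E'
from h import *
s=manip.read_state();print(s["wrist_force"],s["finger_gap"])
print(shift((602.7,165,185),70.5))
E
```

```text
[ 0.20838     0.1124906  -1.32213268] 19.80626276448657
(array([ 0.1165,  0.0481, -0.0126]), np.float64(0.0014819786607057394), array([496.8, 215.5, 232.7]), 10.85)
```

{"api": "play_rows", "payload": {"series": [[[0.025,0,-0.003],0,1],[[0.05,0,-0.006],0,1],[[0.075,0,-0.009],0,1],[[0.1,0,-0.012],0,1],[[0.1165,0,-0.0126],0,1],[[0.1165,0.02,-0.0126],0,1],[[0.1165,0.04,-0.0126],0,1],[[0.1165,0.05,-0.0126],0,1],[[0.1165,0.05,-0.0126],0,1],[[0.1165,0.05,-0.0126],0,1],[[0.1165,0.05,-0.0126],0,1]]}}

```text
clock: 11.95
eef_pos: [603.1, 165.1, 184.2]
eef_rot: [-1.566, -0.005, -0.339]
wrist_force: [0.7, 1.0, 0.3]
finger_gap: 19.5
```

```bash
python3 - <<'E'
from h import *
np.set_printoptions(precision=4,suppress=True)
s=manip.read_state();print(s["wrist_force"],s["eef_pos"],s["eef_rot"],s["clock"])
X=np.array([602.7,165,92])
D=manip.camera_params("side");S=manip.camera_params("scene");q=proj(D,X)[0].astype(int);r=proj(S,X)[0].astype(int)
b=manip.camera("side");a=manip.camera("scene")
f=lambda im,p:cv2.resize(im[p[1]-25:p[1]+20,p[0]-20:p[0]+20],(400,450),interpolation=cv2.INTER_CUBIC)
cv2.imwrite("pics/k.png",np.hstack([f(a,r),f(b,q)])[:,:,::-1]);print(r,q)
print(shift((602.7,165,127),70.5))
E
```

```text
[0.6806 0.9573 0.2694] [603.0683 165.1172 184.1723] [-1.5662 -0.0052 -0.3388] 11.95
[339 253] [239 265]
(array([-0.0005,  0.0569, -0.0004]), np.float64(0.0015552233701340021), array([603. , 165.1, 183.9]), 12.05)
```

View pics/k.png

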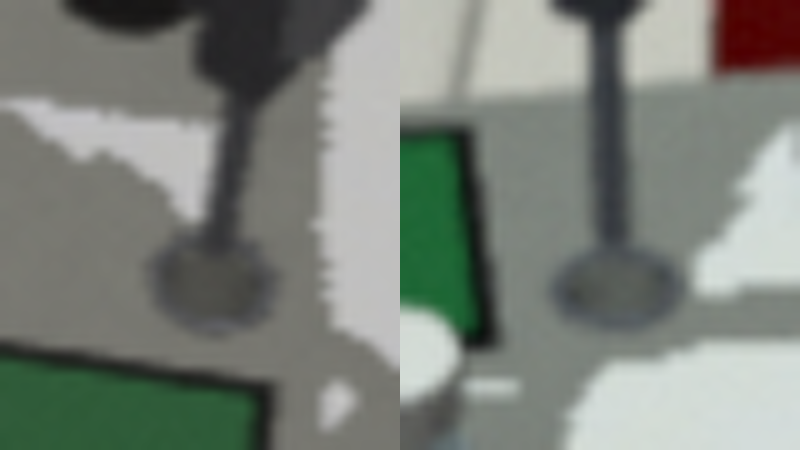

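```bash
python3 - <<'E'
from h import *
np.set_printoptions(precision=1,suppress=True)
D=manip.camera_params("side");S=manip.camera_params("scene")
f=lambda x,y:((x)/10+319,y/10+228); g=lambda x,y:((x-400)/10+219,y/10+240)
print("tip",tri((S,f(221,246)),(D,g(612,240))));print("hole",tri((S,f(212,284)),(D,g(618,286))))
for n,a,b in(("S tip/hole",onz(S,f(221,246),99),onz(S,f(212,284),86)),("D",onz(D,g(612,240),99),onz(D,g(618,286),86))):print(n,a,b)
E
```

```text
tip (array([601.8, 167.6,  97.5]), np.float64(0.22132364648210218))
hole (array([601.5, 166.8,  83. ]), np.float64(0.935330723886198))
S tip/hole [603.1 167.9  99. ] [604.8 167.7  86. ]
D [601.4 169.3  99. ] [600.5 169.5  86. ]
```

Tip and hole line up within about 1–2 mm in each view (clearance 7 mm). Going down the hole.

{"api": "play_rows", "payload": {"series": [[[0,0.01,0],0,1],[[0,0.02,0],0,1],[[0,0.03,0],0,1],[[0,0.04,0],0,1],[[0,0.045,0],0,1],[[0,0.047,0],0,1],[[0,0.047,0],0,1],[[0,0.047,0],0,1]]}}

```text
clock: 12.85
eef_pos: [603.5, 165.2, 137.4]
eef_rot: [-1.566, -0.006, -0.339]
wrist_force: [-0.4, 0.5, -0.7]
finger_gap: 19.9
```

{"api": "play_rows", "payload": {"series": [[[0,0.002,0],0,1],[[0,0.004,0],0,1],[[0,0.005,0],0,1],[[0,0.005,0],0,1],[[0,0.005,0],0,1]]}}

```text
clock: 13.35
eef_pos: [603.7, 165.3, 132.8]
eef_rot: [-1.566, -0.006, -0.339]
wrist_force: [0.4, 0.0, 3.0]
finger_gap: 20.0
```

{"api": "play_rows", "payload": {"series": [[[0,0.001,0],0,1],[[0,0.002,0],0,1],[[0,0.003,0],0,1],[[0,0.004,0],0,1],[[0,0.0045,0],0,1],[[0,0.0045,0],0,1],[[0,0.0045,0],0,1]]}}

```text
clock: 14.05
eef_pos: [603.9, 165.3, 129.0]
eef_rot: [-1.565, -0.007, -0.339]
wrist_force: [-1.7, -0.9, 11.2]
finger_gap: 19.8
```

{"api": "play_rows", "payload": {"series": [[[0,0.0007,0],0,1],[[0,0.0015,0],0,1],[[0,0.0015,0],0,1],[[0,0.0015,0],0,1],[[0,0.0015,0],0,1]]}}

```text
clock: 14.55
eef_pos: [604.0, 165.3, 128.8]
eef_rot: [-1.565, -0.008, -0.339]
wrist_force: [-5.2, -1.5, 15.5]
finger_gap: 19.7
```

```bash
python3 - <<'E'
from h import *
for i in range(10):
    a=manip.camera("side"); s=manip.read_state()
    if i%3==0: print(s["clock"],s["wrist_force"],s["eef_pos"],s["finger_gap"])
b=manip.camera("scene");f=lambda im,p:cv2.resize(im[p[1]-75:p[1]+75,p[0]-50:p[0]+50],(400,600),interpolation=cv2.INTER_CUBIC)
cv2.imwrite("pics/m.png",np.hstack([f(b,(339,240)),f(a,(241,250))])[:,:,::-1])
E
```

```text
14.6 [-5.23959006 -1.29455212 15.93759732] [603.97362088 165.32786533 128.84514374] 19.917201329918846
14.75 [-5.2475155  -1.26884991 15.78877167] [603.96031735 165.34276849 128.81092332] 20.043785342765354
14.9 [-4.29258201 -1.44007206 16.74035255] [603.96985243 165.31586927 128.85108457] 19.81056927222038
15.05 [-4.27043476 -1.47278946 15.93161249] [603.97742    165.3098896  128.84910228] 20.166929830755915
```

View pics/m.png

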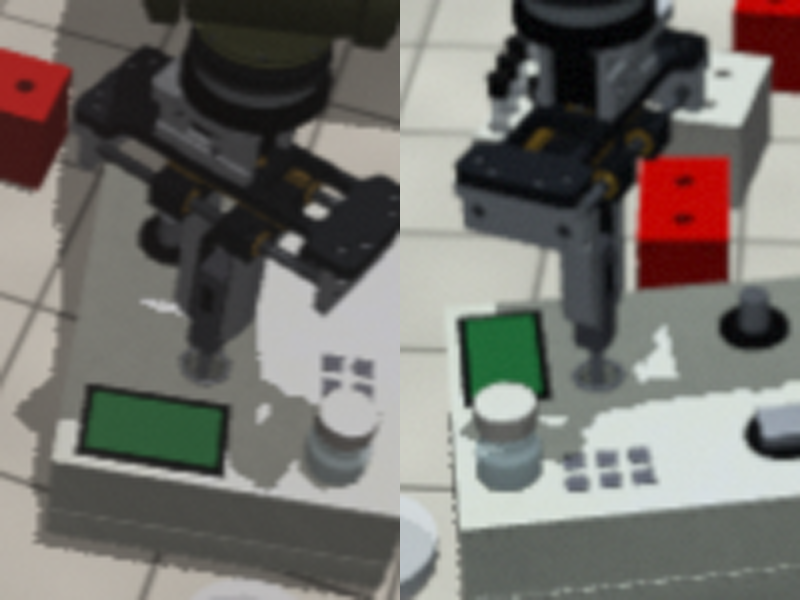

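The pen stands in the hole, gripped. The push is steady at about 16 N, well over the 6 N that full travel needs, and the tool height holds still. Vial and stand are unmoved. Handing in.

```bash
python3 -c "
from cell import manip
print(manip.sign_off())"
```

```text
the job is handed in; nothing more can be done
None
```

I took the pen from the white stand and pressed its tip onto the tall round stud, then the low square one. I then put it down the reset hole, and the pen is still gripped and holding the button down. I handed the job in at about 15 s of the 54 s allowed.

- **Studs:** the pictures show the tip well inside the edge of each stud. The force rose by about 2 N on the round stud and 3 N on the square one. From the tool height, each went in about 2–3 mm.
- **Button:** the spring was met about 35 mm below the hole's mouth. After about 6 mm of travel the tool stopped going down and the force rose to a steady 16 N, against the 6 N needed for full travel. The finger opening stayed at 20 mm, so the grip held.
- **Disagreements:** the fixed cameras and the wrist camera differed by 2–4 mm in position. For the pen I went by the wrist view; for the studs and hole I used positions between the two. At the end there was also a sideways force of about 4–5 N on the pen; it stayed steady and I left it.
- **Bystanders:** the last picture showed the vial and stand where they were. I did not check the other loose items again at the end; no forces suggested contact.

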